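Lift the hot egg out of its cup with the tongs

ROBOT

A 6-joint arm with a two-finger parallel gripper is mounted at the origin on a cart in front of the work surface, level with it; the furniture and walls round the work are solid. World frame = base frame: x ahead of the robot, y to its left, z up, the work surface at z = 0. Lengths are in m, angles in rad, forces in N, time in s.
With the tool pointing down it reaches from about 0.3 to 0.775 m from the base axis. Payload 14.6 kg.
Tool frame: the origin (TCP) lies at the very end of the fingers, on their centre line; the grasp point (between the pads) lies 19 mm behind it; z points along the fingers, y is the line along which they close (so a half turn about z gives the same grasp; the last joint's range is limited). The gripper opens to 94 mm and grips with 3 to 60 N. Pads are 16 mm wide; open, the fingers measure 119 mm over their backs; the gripper's body (75 mm by 177 mm) begins 78 mm behind the grasp point.
Start: joints at [-1.285, 0.3, 1.521, -0, 1.321, -0.067], TCP at [0.19, -0.516, 0.205] pointing down, gripper open.
Joint ranges: [-3.03, 3.03], [-0.79, 2.21], [0.23, 2.52], [-1.04, 4.18], [0, 3.07], [-2.55, 2.55]. Speed limits (rad/s): [2.22, 2.22, 2.57, 3.14, 3.14, 3.14].

INTERFACE

Orientations are given as [roll, pitch, yaw] about the fixed x, y, z axes, in that order (R = Rz(yaw) Ry(pitch) Rx(roll)).
In Python, from station import * gives the robot as it stands.
- The arm moves only by the tool jog_arm, never from a script. Its argument "rows" is a list of rows, each a list of 3 entries, a list of its own where there are three numbers: the shift along the tool's x, y, z in m, then the turn about the tool's z in degrees, then the finger opening in m, from 0 to 0.094. A call has 1 to 12 rows; each row shifts and turns the commanded pose from where the row before left it, along the tool's axes as they then stand; what a row does not reach is not made up. A row lasts 1/12 s, in which the tool goes at most 41.7 mm and 7.16 degrees, less where a joint would pass 70% of its speed; a pose out of reach is approached as far as the arm can. A call is refused whole if a number of a shift passes 0.0417 or a number of a turn 7.16, either way. A call with a gripper value outside its range is refused whole. The fingers move at their own pace and stop on an object; "squeeze" is the grip in N (left out, the last holds). Time passes only in rows, so rows that do not move let the fingers close. It gives the time, the measured TCP pose, the force, the opening and the grip force at its end, in the units of the state.
- get_obs(): the state, without advancing time (a new reading comes with each control period).
- camera(name): name is "side" or "top" or "wrist"; returns a dict with "image" (480x640x3 uint8, red, green, blue), "range_z" (480x640 float32, m along the optical axis (not along the pixel's ray), 0 where there is no reading), "K" (3x3 intrinsics, pixels), "world_from_camera" (4x4, takes a point from camera to world coordinates); the wrist camera has in their place "T_tool_cam" (4x4, takes a point from camera to tool coordinates, whose origin is the TCP and whose axes are the flange's). Camera axes: x right, y up, looking along -z (the intrinsics and any distortion apply to the point x, -y, -z); pixel columns grow to the right and rows downward; lengths in m; the calibration is good to about 2 mm. The wrist camera is an equidistant fisheye: a pixel r from the principal point sees the ray r / f radians off the axis. A picture is of the moment at which its call begins: read the wrist's pose just before it.
- hand_in(): hands the job in; it is judged then, once.
Trained networks look in a picture, given as the dict that the camera call returned (one of the last four; its "shot" number tells which), for a name from the list of things; names that differ only in an ending like _2 or _b are one class to them, and where a whole thing is asked for, a point or a joint stands for the part that bears it (a point fixed in the world has none). Each returns a list of dicts, best first, with "p" (0 to 1); they miss things now and then, are a little off and sometimes report something else, mostly with a low value. They report only what shows in the picture. A call takes as long as a camera call. They do not tell look-alikes from the thing itself.
- search_frame(label, picture): "at" ([column, row] as shares, 0 to 1, of the picture: columns of its width, rows of its height, amid what is visible of it).
- spot_point(label, picture): "at" ([column, row] as shares, 0 to 1, of the picture: columns of its width, rows of its height: a listed point, or the origin of a listed thing).
The state is a dict: "time_s": time; "qpos": joint angles; "joint_vel": joint speeds; "tau": joint torques, N m; "ee_pos": TCP position; "eef_rot": TCP orientation; "force": force on the tool from outside, world axes, zero at the start; "moment": the same for the moment, N m; "grip_width": finger opening in m; "grip_force": force on a finger pad.
Only numpy, scipy, OpenCV 4.12 (cv2) and the standard library are available. Lean on these libraries where they do the work, as an engineer would, in place of code of your own. Each camera call takes 0.05 s, during which the arm holds its last target. There are 200 camera calls.

TASK

Two boiled eggs stand in egg cups on the cold glass hob. The one with the red egg timer standing close behind its cup has just come out of the pan and is too hot to touch: pick up the spring tongs from their rest, close them on that egg and lift it out, well clear of its cup (about 10 cm up). Finish holding it there, still gripped in the tongs; never touch an egg with the gripper itself, and leave the other egg, both cups and the timer standing where they are.

Things in the scene. Friction and masses are not known exactly. Their poses are not given: they have to be found in the camera images.
- tongs_grip (a point): Steel spring tongs, 195 mm long, 0.1 kg, lying on edge on a rest. Point: middle of the tongs between their black grip pads (46 mm long), half-way up their 24 mm height. Own x runs along the tongs to the red jaws, z up, y across, the way they close. Open, they are 47 mm wide over the black pads; squeeze them there along y. Pivot post (21 mm thick, 24 mm high) 95 mm behind.
- tongs_jaws (a point): Middle point between the two red jaw pads, 65 mm ahead (+x) of tongs_grip, same axes and height. Jaw pads 32 mm long, 24 mm high, slightly V-shaped inside so that an egg centres itself; open, they stand about 69 mm apart inside and 81 mm over their backs, and end 17 mm ahead of this point.
- tongs_left (a joint): How far the tongs are closed: 0 open (a spring holds them so), about 0.1 on an egg, 0.17 at most. Spring: 3 N at each black pad to start, 7 N on reaching an egg. 1 mm of closing at the black pads closes the jaws 1.7 mm: squeezed to 41 to 43 mm over the pads they can be carried with jaws open; at about 29 mm the jaws meet an egg; command less (26 mm) to hold it firmly.
- tong_rest: Fixed wooden tong rest on the worktop (z = 0): two cross bars 10 x 90 x 14 mm, 55 mm behind and 40 mm ahead of its origin (x along the tongs), joined by a spine 14 mm wide, 7 mm high. Origin under its middle. The tongs' underside lies 14 mm up, so fingers can pass down outside the arms between the bars.
- egg_brown_center (a point): Brown hard egg, 42 mm thick and 56 mm high, upright, blunt end down in the cup; this point is half-way up, 62 mm above the worktop (57 above the hob glass) at the start; the thickest place is 2 mm lower. Mass 55 g. It stays in its own cup at the start.
- egg_cream_center (a point): Cream-white egg of the same size, mass and stand; this point is half-way up it.
- cup_brown: Blue egg cup, loose, under the brown egg: 40 mm high, rim 42 mm and foot 48 mm across. Origin at the middle of its foot. It stands on the black hob glass, 5 mm above the worktop. The egg's lowest 11 mm sit inside it.
- cup_cream: Blue egg cup, the same, under the cream-white egg.
- egg_timer_1: Round kitchen timer, red top, white lower half, 61 mm across and 52 mm high, origin at the middle of its underside. It stands 75 to 90 mm behind (+x) the cup of the hot egg.
- salt: Glass salt shaker with grey cap, 44 mm across and 90 mm high, origin at the middle of its underside. It stands fast behind the other cup.
Not all that is in view belongs to the job. Of the things shaped like the tong_rest, the wooden one is meant.

How it is judged:
On the way, in this order (a step that is already met when the one before it is completed fails the run):
1. the tongs are lifted off their rest in the fingers (height (world z) of tongs_grip above 0.045 m and contact force between the fingers and tongs above 0.5 N), for 0.2 s.
2. the hot egg is clear of its cup, in the tongs (((horizontal distance between egg_timer_1 and cup_brown below 0.104 m and height (world z) of egg_brown_center above 0.09 m and contact force between tongs and egg_brown above 0.3 N) or (horizontal distance between egg_timer_1 and cup_cream below 0.104 m and height (world z) of egg_cream_center above 0.09 m and contact force between tongs and egg_cream above 0.3 N))), for 0.2 s.
At the end, for the whole second after the job is handed in: The timer's egg is between the tongs' jaws (within 25 mm of their middle), centre over 125 mm above the worktop, off its cup; fingers grip the tongs, which are still and off the rest; the other egg is in its cup, cups upright (((horizontal distance between egg_timer_1 and cup_brown below 0.104 m and height (world z) of egg_brown_center above 0.125 m and contact force between tongs and egg_brown above 0.3 N and contact force between egg_brown and cup_brown below 0.05 N and distance between egg_brown_center and tongs_jaws below 0.025 m and horizontal distance between egg_cream_center and cup_cream below 0.01 m and height (world z) of egg_cream_center below 0.075 m) or (horizontal distance between egg_timer_1 and cup_cream below 0.104 m and height (world z) of egg_cream_center above 0.125 m and contact force between tongs and egg_cream above 0.3 N and contact force between egg_cream and cup_cream below 0.05 N and distance between egg_cream_center and tongs_jaws below 0.025 m and horizontal distance between egg_brown_center and cup_brown below 0.01 m and height (world z) of egg_brown_center below 0.075 m)) and contact force between the fingers and tongs above 1 N and linear speed of tongs below 0.03 m/s and contact force between tongs and tong_rest below 0.05 N and angle between each of cup_brown, cup_cream's own z axis and vertical below 0.15 rad); the arm keeps its last pose, push and grip.
It fails at once if the gripper or arm touches an egg (contact force between any of the fingers, the arm and egg_brown above 0.3 N or contact force between any of the fingers, the arm and egg_cream above 0.3 N).
It fails at once if the egg that is not hot is taken or shifted by more than 25 mm ((horizontal distance between egg_timer_1 and cup_brown below 0.104 m and distance of egg_cream_center from where it was at the start of the episode above 0.025 m) or (horizontal distance between egg_timer_1 and cup_cream below 0.104 m and distance of egg_brown_center from where it was at the start of the episode above 0.025 m)).
It fails at once if a cup is shifted by more than 25 mm or knocked over (distance of any of cup_brown, cup_cream from where it was at the start of the episode above 0.025 m or angle between any of cup_brown, cup_cream's own z axis and vertical above 0.4 rad).
It fails at once if the timer is shifted by more than 20 mm or knocked over (distance of egg_timer_1 from where it was at the start of the episode above 0.02 m or angle between egg_timer_1's own z axis and vertical above 0.4 rad).
It also fails if it takes over 32 s, if anything falls off the work surface, if the arm or the gripper's body presses on something with over 40 N, if the wrist force passes 120 N, or if a joint passes its speed limit or range.

## Working session

There is one attempt and no reset: what is moved stays moved. The work goes in short steps, Python scripts to look and compute and a tool call to move; the robot and the scene stay as the last step left them, time stands still between calls to the robot, and variables do not carry over. Pictures are saved under pics/ and viewed, at most 10 in all, crops included, and the job is handed in when it is done.

Besides the shell and the picture viewer there is one more tool, called as name([rows], argument=value, ...), one row to a line, values as JSON. jog_arm: Moves the arm, as the interface text tells. Its arguments: {"type":"object","properties":{"rows":{"type":"array","items":{"type":"array"}},"squeeze":{"type":"number"}},"required":["rows"]}

```bash
mkdir -p pics; cat > h.py <<'E'
from station import *
import numpy as np, cv2
from scipy.spatial.transform import Rotation as R
def world(p,c,r,win=3):
    K=p["K"];u,v=int(round(c)),int(round(r))
    z=p["range_z"][max(v-win,0):v+win+1,max(u-win,0):u+win+1];z=z[z>0]
    if len(z)==0:return None
    z=np.median(z)
    q=np.array([(c-K[0,2])/K[0,0]*z,-(r-K[1,2])/K[1,1]*z,-z,1])
    return (p["world_from_camera"]@q)[:3]
def cloud(p):
    K=p["K"];z=p["range_z"];v,u=np.mgrid[:480,:640]
    q=np.stack([(u-K[0,2])/K[0,0]*z,-(v-K[1,2])/K[1,1]*z,-z,np.ones_like(z)],-1)
    w=(q@p["world_from_camera"].T)[...,:3];w[z<=0]=np.nan
    return w
def save(im,n): cv2.imwrite("pics/"+n,im[...,::-1])
E
python3 - <<'E'
from h import *
print(get_obs())
L=["tongs_grip","tongs_jaws","tong_rest","egg_brown_center","egg_cream_center","cup_brown","cup_cream","egg_timer_1","salt"]
for n in ["top","side"]:
    p=camera(n);save(p["image"],n+"0.png");np.savez(n+"0.npz",**{k:p[k] for k in ("image","range_z","K","world_from_camera")})
    print(n,p["world_from_camera"].round(3).tolist())
    for l in L:
        for f in (spot_point,):
            for d in f(l,p)[:3]:
                c,r=d["at"][0]*640,d["at"][1]*480
                w=world(p,c,r)
                print(n,l,round(d["p"],2),round(c),round(r),None if w is None else w.round(3))
E
```

```text
{'time_s': 0.0, 'qpos': array([-1.28458510e+00,  3.00484937e-01,  1.52159278e+00, -1.38344650e-06,
        1.32067263e+00, -6.66229422e-02]), 'joint_vel': array([-0.00040176, -0.00028785,  0.00076964, -0.00024702, -0.00071909,
       -0.00070849]), 'tau': array([ 2.66431867e-03, -5.31801867e+01, -3.52738202e+01,  7.09397555e-02,
        2.43992714e-02, -8.99324527e-05]), 'ee_pos': array([ 0.18996855, -0.51587302,  0.20487379]), 'eef_rot': array([-3.14043744e+00, -7.57349180e-05,  3.52834473e-01]), 'force': array([-0.45093412,  0.10820181,  0.06387365]), 'moment': array([-0.04105967,  0.03646119, -0.00397507]), 'grip_force': 0.0, 'grip_width': 0.0940059260534964}
top [[0.023, 0.988, -0.151, 0.357], [-1.0, 0.023, 0.001, 0.05], [0.005, 0.151, 0.988, 1.088], [0.0, 0.0, 0.0, 1.0]]
top tongs_grip 0.96 442 284 [ 0.464 -0.17   0.006]
top tongs_grip 0.66 183 239 [0.527 0.31  0.075]
top tong_rest 0.89 442 288 [ 0.456 -0.169  0.006]
top tong_rest 0.65 184 238 [0.529 0.307 0.075]
top tong_rest 0.61 369 242 [ 0.541 -0.03   0.006]
top egg_brown_center 0.86 180 230 [0.541 0.314 0.086]
top egg_cream
[... 245 characters left out ...]
2 217 [0.577 0.116 0.052]
side [[0.967, 0.104, -0.233, 0.319], [-0.255, 0.405, -0.878, -0.694], [0.003, 0.909, 0.418, 0.413], [0.0, 0.0, 0.0, 1.0]]
side tongs_grip 0.95 332 319 [ 0.457 -0.186  0.039]
side tongs_grip 0.52 319 217 [0.509 0.103 0.072]
side tongs_jaws 0.88 377 315 [ 0.542 -0.145  0.001]
side tong_rest 0.97 330 332 [ 0.455 -0.189  0.017]
side tong_rest 0.86 357 281 [ 0.543 -0.039  0.004]
side egg_brown_center 0.58 313 185 [0.543 0.302 0.07 ]
side egg_cream_center 0.7 320 221 [0.511 0.102 0.064]
side cup_brown 0.73 310 208 [0.535 0.303 0.014]
side cup_cream 0.57 319 245 [0.508 0.102 0.012]
side egg_timer_1 0.57 342 205 [0.611 0.291 0.019]
side salt 0.59 356 237 [0.589 0.108 0.018]
```

View pics/top0.png

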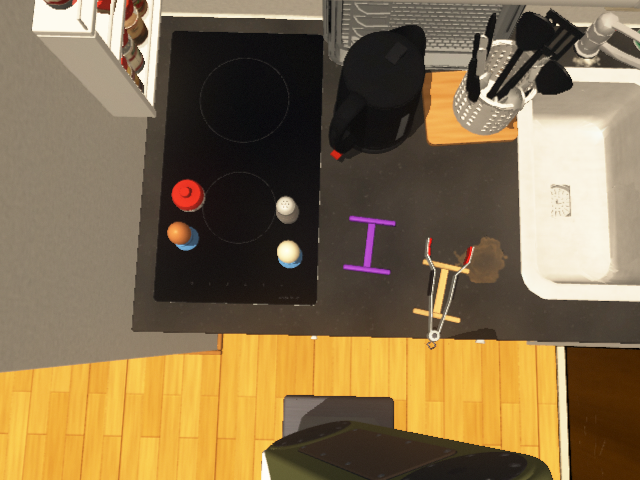

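View pics/side0.png

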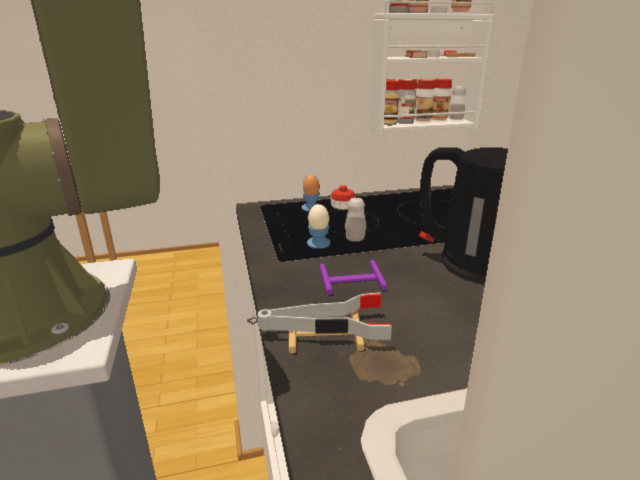

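The brown egg (top view 180,235) has the red timer (188,195) behind it, so it is the hot one. The cream egg (290,253) has the salt behind it. The tongs lie on the wooden rest, with jaws at (429,246) and (469,256) and the pivot at (434,337).

```bash
python3 - <<'E'
from h import *
for n in ["top","side"]:
    p=dict(np.load(n+"0.npz"));w=cloud(p);im=p["image"];hsv=cv2.cvtColor(im,cv2.COLOR_RGB2HSV)
    red=((hsv[...,0]<8)|(hsv[...,0]>172))&(hsv[...,1]>180)&(hsv[...,2]>90)
    nl,lab,st,ce=cv2.connectedComponentsWithStats(red.astype(np.uint8))
    for i in range(1,nl):
        if st[i,4]>25:
            q=w[lab==i];print(n,"red",ce[i].round(1),st[i,4],np.nanmedian(q,0).round(4),np.nanmin(q,0).round(3),np.nanmax(q,0).round(3))
    X=w
    # table-region height components > 25mm
    for name,(x0,x1,y0,y1) in dict(tongs=(.33,.60,-.27,-.09),brown=(.49,.585,.26,.36),cream=(.46,.55,.07,.16),timer=(.585,.66,.26,.36)).items():
        m=(X[...,0]>x0)&(X[...,0]<x1)&(X[...,1]>y0)&(X[...,1]<y1)&(X[...,2]>(.026 if name=="tongs" else .01))&(X[...,2]<.1)
        q=X[m]
        if len(q)<10: print(n,name,len(q));continue
        print(n,name,len(q),q.mean(0).round(4),q.min(0).round(3),q.max(0).round(3))
        if name=="tongs":
            c=cv2.fitLine(q[:,:2].astype(np.float32),cv2.DIST_L2,0,.01,.01).ravel();print("line",c.round(4),np.degrees(np.arctan2(c[1],c[0])))
            back=q[q[:,0]<q[:,0].min()+.03];print("pivot",back.mean(0).round(4),back.min(0).round(3),back.max(0).round(3))
        elif name in("brown","cream"):
            # fit sphere-ish: horizontal centre, by slice at z 0.05..0.07 
            s=q[(q[:,2]>.05)&(q[:,2]<.07)]
            if len(s)>8:
                # known radius ~21
                from scipy.optimize import least_squares
                r=least_squares(lambda c:np.hypot(s[:,0]-c[0],s[:,1]-c[1])-.0205,q.mean(0)[:2]+[0,.01]);print("circ",r.x.round(4),len(s),r.cost)
            t=q[q[:,2]>q[:,2].max()-.008];print("top of egg",t.mean(0).round(4))
    m=(X[...,2]>.12)&(X[...,1]>.33)&(X[...,0]>.2)&(X[...,0]<.7)
    q=X[m];print(n,"wall?",len(q), q.min(0).round(3) if len(q) else"", np.median(q,0).round(3) if len(q) else "",q.max(0).round(3) if len(q) else "")
E
```

```text
top red [103.6   4.2] 120 [0.8036 0.3652 0.3607] [0.796 0.356 0.358] [0.81  0.374 0.364]
top red [128.8   8.4] 105 [0.8444 0.359  0.2833] [0.832 0.356 0.25 ] [0.88  0.37  0.297]
top red [125.2  37.2] 41 [0.7988 0.3628 0.2809] [0.791 0.361 0.275] [0.814 0.365 0.288]
top red [123.7  62.1] 44 [0.7564 0.3602 0.2846] [0.751 0.358 0.276] [0.765 0.361 0.297]
top red [335.6 154.3] 67 [0.7028 0.0386 0.041 ] [0.693 0.028 0.034] [0.713 0.049 0.09 ]
top red [186.9 194.3] 776 [0.6164 0.3143 0.0431] [0.59  0.288 0.004] [0.658 0.348 0.064]
top red [429.8 246. ] 33 [ 0.533  -0.1415  0.0361] [ 0.515 -0.151 -0.004] [ 0.553 -0.139  0.04 ]
top red [467.9 254.7] 67 [ 0.5174 -0.2132  0.0349] [ 0.5   -0.228 -0.001] [ 0.539 -0.207  0.042]
top tongs 737 [ 0.4462 -0.1613  0.0356] [ 0.343 -0.223  0.026] [ 0.547 -0.134  0.042]
line [ 0.9838 -0.1793  0.4462 -0.1613] -10.330575
pivot [ 0.3625 -0.1464  0.0356] [ 0.343 -0.157  0.026] [ 0.372 -0.135  0.042]
top brown 595 [0.5359 0.3149 0.0639] [0.5   0.265 0.01 ] [0.584 0.356 0.093]
circ [0.5404 0.3217] 73 1.8085969283550477e-05
top of egg [0.5399 0.3206 0.0879]
top
[... 664 characters left out ...]
39  0.04 ]
side tongs 2342 [ 0.4497 -0.1678  0.034 ] [ 0.342 -0.224  0.026] [ 0.547 -0.134  0.043]
line [ 0.9753 -0.2209  0.4497 -0.1678] -12.761624
pivot [ 0.3607 -0.1517  0.0344] [ 0.342 -0.16   0.026] [ 0.372 -0.138  0.043]
side brown 474 [0.537  0.3084 0.0538] [0.518 0.295 0.01 ] [0.561 0.337 0.092]
circ [0.5406 0.3216] 126 0.0001472864548603917
top of egg [0.539  0.3146 0.0874]
side cream 747 [0.5082 0.1087 0.0505] [0.488 0.096 0.01 ] [0.534 0.141 0.092]
circ [0.5114 0.1218] 180 0.00012399132081869623
top of egg [0.5095 0.1148 0.0876]
side timer 403 [0.6126 0.3014 0.036 ] [0.59  0.285 0.01 ] [0.646 0.343 0.061]
side wall? 26669 [0.2   0.409 0.12 ] [0.482 0.418 0.313] [0.7   2.13  0.541]
```

jog_arm([
  [[0.0313,-0.0196,0.006],0,0.094],
  [[0.0313,-0.0196,0.006],0,0.094],
  [[0.0313,-0.0196,0.006],0,0.094],
  [[0.0313,-0.0196,0.006],0,0.094],
  [[0.0313,-0.0196,0.006],0,0.094],
  [[0.0313,-0.0196,0.006],0,0.094],
  [[0.0313,-0.0196,0.006],0,0.094],
  [[0.0313,-0.0196,0.006],0,0.094],
  [[0.0313,-0.0196,0.006],0,0.094],
  [[0.0313,-0.0196,0.006],0,0.094],
  [[0.0313,-0.0196,0.006],0,0.094],
  [[0.0313,-0.0196,0.006],0,0.094],
])

```text
time_s: 2.0
ee_pos: [0.4621, -0.164, 0.1334]
eef_rot: [3.141, -0.0, 0.353]
force: [0.3, -0.8, -0.2]
grip_width: 0.0942
grip_force: 0.0
```

jog_arm([
  [[0,0,0],6.24,0.094],
  [[0,0,0],6.24,0.094],
  [[0,0,0],6.24,0.094],
  [[0,0,0],6.24,0.094],
  [[0,0,0],6.24,0.094],
  [[0,0,0],0,0.094],
  [[0,0,0],0,0.094],
])

```text
time_s: 2.58
ee_pos: [0.4612, -0.1656, 0.1335]
eef_rot: [3.142, -0.0, -0.188]
force: [-0.9, 0.1, -0.0]
grip_width: 0.0942
grip_force: 0.0
```

```bash
python3 - <<'E'
from h import *
o=get_obs();p=camera("wrist");save(p["image"],"wrist1.png")
print(o["ee_pos"],o["eef_rot"],o["grip_width"],p["K"].tolist(),p["T_tool_cam"].round(3).tolist())
T=np.eye(4);T[:3,:3]=R.from_euler("xyz",o["eef_rot"]).as_matrix();T[:3,3]=o["ee_pos"]
np.savez("w1.npz",image=p["image"],range_z=p["range_z"],K=p["K"],W=T@p["T_tool_cam"])
def ray(c,r):
    K=p["K"];a=np.array([(c-K[0,2])/K[0,0],(r-K[1,2])/K[1,1]]);t=np.linalg.norm(a)
    d=np.array([np.sin(t)*a[0]/t,-np.sin(t)*a[1]/t,-np.cos(t)]);W=T@p["T_tool_cam"];return W[:3,3],W[:3,:3]@d
for l,z in (("tongs_grip",.026),("tongs_jaws",.026),("tong_rest",0),("tongs_left",.026)):
    for d in spot_point(l,p)[:2]:
        c,r=d["at"][0]*640,d["at"][1]*480;o_,v=ray(c,r);print(l,round(d["p"],2),round(c),round(r),(o_+v*(z-o_[2])/v[2]).round(4))
E
```

```text
[ 0.46124262 -0.16562664  0.13346749] [ 3.14157255e+00 -3.60530009e-05 -1.88338683e-01] 0.09416963728753383 [[371.64829954431775, 0.0, 316.0214975757679], [0.0, 371.64829954431775, 244.06008617103603], [0.0, 0.0, 1.0]] [[0.0, 0.958, 0.286, 0.084], [1.0, -0.0, 0.0, -0.0], [0.0, 0.286, -0.958, -0.179], [0.0, 0.0, 0.0, 1.0]]
tongs_jaws 0.5 319 236 [ 0.4657 -0.1689  0.026 ]
tong_rest 0.96 152 175 [ 0.5428 -0.0312  0.    ]
tong_rest 0.84 319 236 [ 0.4586 -0.1674  0.    ]Traceback (most recent call last):
  File "<stdin>", line 10, in <module>
ValueError: it knows: cup_brown, cup_cream, egg_brown_center, egg_cream_center, egg_timer, salt, tong_rest, tongs_grip, tongs_jaws
```

View pics/wrist1.png

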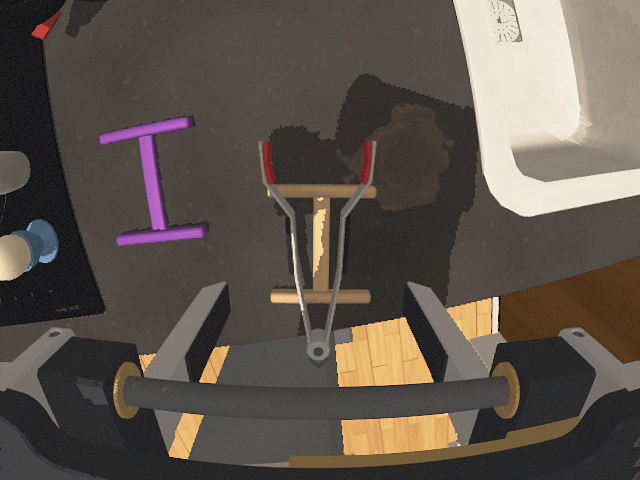

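The wrist view shows the tongs centred under the gripper: red jaws at (268,160) and (368,160), pivot at (317,351), black pads between the rest's bars. The axis runs parallel to tool x.

```bash
python3 - <<'E'
from h import *
p=np.load("w1.npz");K=p["K"];W=p["W"];yaw=-.1883;tcp=np.array([.46124,-.16563])
def pt(c,r,z):
    a=np.array([(c-K[0,2])/K[0,0],(r-K[1,2])/K[1,1]]);t=np.linalg.norm(a)
    d=W[:3,:3]@np.array([np.sin(t)*a[0]/t,-np.sin(t)*a[1]/t,-np.cos(t)]);o=W[:3,3];w=o+d*(z-o[2])/d[2]
    e=w[:2]-tcp;return np.round([e[0]*np.cos(yaw)+e[1]*np.sin(yaw),e[0]*np.sin(yaw)-e[1]*np.cos(yaw)],4)
for n,c,r,z in (("Ltip",264,141,.038),("Rtip",371,141,.038),("Lback",270,183,.038),("Rback",366,183,.038),("pivot",317.5,351,.038),("frontbarL",268,190,.014),("frontbarR",376,191,.014),("rearbarL",272,296,.014),("rearbarR",370,296,.014)):
    print(n,pt(c,r,z))
im=p["image"];cv2.imwrite("pics/c.png",cv2.resize(im[120:370,230:410,::-1],None,fx=2.3,fy=2.3,interpolation=2))
E
```

```text
Ltip [ 0.0805 -0.0383]
Rtip [0.0806 0.0401]
Lback [ 0.0491 -0.0344]
Rback [0.0492 0.037 ]
pivot [-0.0952  0.0012]
frontbarL [ 0.0403 -0.0392]
frontbarR [0.0397 0.0487]
rearbarL [-0.0534 -0.0391]
rearbarR [-0.0535  0.0477]
```

View pics/c.png

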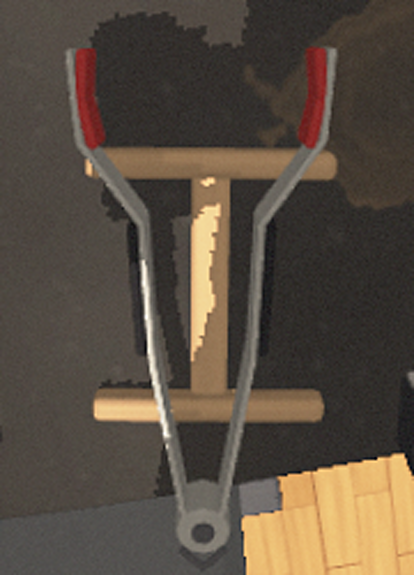

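jog_arm([
  [[0,0.001,0.018],0,0.094],
  [[0,0,0.018],0,0.094],
  [[0,0,0.018],0,0.094],
  [[0,0,0.018],0,0.094],
  [[0,0,0.018],0,0.094],
  [[0,0,0.018],0,0.094],
  [[0,0,0.01],0,0.094],
  [[0,0,0.0075],0,0.094],
  [[0,0,0],0,0.094],
  [[0,0,0],0,0.06],
], squeeze=30)

```text
time_s: 3.62
ee_pos: [0.4613, -0.1667, 0.0083]
eef_rot: [3.142, -0.0, -0.191]
force: [-0.1, -0.1, 0.4]
grip_width: 0.0903
grip_force: 0.0
```

jog_arm([
  [[0,0,0],0,0.05],
  [[0,0,0],0,0.042],
  [[0,0,0],0,0.041],
  [[0,0,0],0,0.041],
  [[0,0,0],0,0.041],
  [[0,0,0],0,0.041],
  [[0,0,0],0,0.041],
  [[0,0,0],0,0.041],
])

```text
time_s: 4.28
ee_pos: [0.4611, -0.1666, 0.008]
eef_rot: [3.142, -0.0, -0.192]
force: [-0.6, -0.8, 1.9]
grip_width: 0.0418
grip_force: 5.0
```

jog_arm([
  [[0,0,0],0,0.041],
  [[0,0,-0.006],0,0.041],
  [[0,0,-0.012],0,0.041],
  [[0,0,-0.018],0,0.041],
  [[0,0,-0.02],0,0.041],
  [[0,0,-0.02],0,0.041],
  [[0,0,-0.02],0,0.041],
  [[0,0,-0.02],0,0.041],
  [[0,0,-0.02],0,0.041],
  [[0,0,-0.014],0,0.041],
  [[0,0,0],0,0.041],
  [[0,0,0],0,0.041],
])

```text
time_s: 5.28
ee_pos: [0.4611, -0.1666, 0.1581]
eef_rot: [3.141, -0.001, -0.192]
force: [-0.1, -0.3, -2.1]
grip_width: 0.0408
grip_force: 4.4
```

```bash
cat > meas.py <<'E'
from h import *
import sys
def toolpt(p,c,r,win=2):
    K=p["K"];a=np.array([(c-K[0,2])/K[0,0],(r-K[1,2])/K[1,1]]);t=np.linalg.norm(a)
    d=np.array([np.sin(t)*a[0]/t,-np.sin(t)*a[1]/t,-np.cos(t)])/np.cos(t)
    z=p["range_z"][int(r)-win:int(r)+win+1,int(c)-win:int(c)+win+1];z=z[z>0]
    return (p["T_tool_cam"]@np.append(d*np.median(z),1))[:3]
o=get_obs();p=camera("wrist");save(p["image"],sys.argv[1]+".png")
print(o["time_s"],o["ee_pos"].round(4),o["eef_rot"].round(4),o["grip_width"],o["grip_force"])
hsv=cv2.cvtColor(p["image"],cv2.COLOR_RGB2HSV)
red=((hsv[...,0]<8)|(hsv[...,0]>172))&(hsv[...,1]>150)&(hsv[...,2]>60)
nl,lab,st,ce=cv2.connectedComponentsWithStats(red.astype(np.uint8))
for i in range(1,nl):
    if st[i,4]>60:
        v,u=np.where(lab==i);P=np.array([toolpt(p,a,b,0) for a,b in zip(u,v) if p["range_z"][b,a]>0])
        print("red",ce[i].round(),st[i].tolist(),np.median(P,0).round(4),np.percentile(P,5,axis=0).round(3),np.percentile(P,95,axis=0).round(3))
t=camera("side");save(t["image"],sys.argv[1]+"s.png")
E
python3 meas.py lift
```

```text
5.2833 [ 0.4611 -0.1666  0.1581] [ 3.1414e+00 -8.0000e-04 -1.9170e-01] 0.040789508150620574 4.396941661834717
red [59. 33.] [46, 19, 29, 27, 291] [ 0.2016 -0.2413  0.119 ] [ 0.193 -0.254  0.116] [ 0.212 -0.232  0.124]
red [388. 181.] [376, 142, 23, 80, 1322] [ 0.0648  0.0303 -0.0281] [ 0.051  0.028 -0.03 ] [ 0.08   0.033 -0.01 ]
red [241. 182.] [230, 144, 25, 80, 1345] [ 0.0644 -0.0317 -0.0281] [ 0.051 -0.034 -0.03 ] [ 0.079 -0.03  -0.01 ]
```

jog_arm([
  [[-0.0015,-0.01,0],0,0.041],
  [[-0.003,-0.02,0],0,0.041],
  [[-0.004,-0.027,0],0,0.041],
  [[-0.004,-0.027,0],0,0.041],
  [[-0.004,-0.027,0],0,0.041],
  [[-0.004,-0.027,0],0,0.041],
  [[-0.004,-0.027,0],0,0.041],
  [[-0.004,-0.027,0],0,0.041],
  [[-0.004,-0.027,0],0,0.041],
  [[-0.004,-0.027,0],0,0.041],
  [[-0.004,-0.027,0],0,0.041],
  [[-0.004,-0.027,0],0,0.041],
])

```text
time_s: 6.38
ee_pos: [0.4737, 0.1383, 0.1571]
eef_rot: [3.141, 0.001, -0.192]
force: [0.0, -1.2, -0.6]
grip_width: 0.0412
grip_force: 4.4
```

jog_arm([
  [[-0.004,-0.027,0],0,0.041],
  [[-0.004,-0.027,0],0,0.041],
  [[-0.004,-0.027,0],0,0.041],
  [[-0.004,-0.027,0],0,0.041],
  [[-0.003,-0.026,0],-3,0.041],
  [[-0.002,-0.018,0],-6,0.041],
  [[0,-0.006,0],-6,0.041],
  [[0,0,0],-6,0.041],
  [[0,0,0],-6,0.041],
  [[0,0,0],-6,0.041],
  [[0,0,0],-3,0.041],
  [[0,0,0],0,0.041],
])

```text
time_s: 7.38
ee_pos: [0.4813, 0.296, 0.157]
eef_rot: [-3.142, 0.002, 0.439]
force: [-0.1, 0.6, -1.2]
grip_width: 0.0412
grip_force: 4.3
```

```bash
cat >> meas.py <<'E'
T=np.eye(4);T[:3,:3]=R.from_euler("xyz",o["eef_rot"]).as_matrix();T[:3,3]=o["ee_pos"]
br=(hsv[...,0]>6)&(hsv[...,0]<16)&(hsv[...,1]>100)
nl,lab,st,ce=cv2.connectedComponentsWithStats(br.astype(np.uint8))
for i in range(1,nl):
    if st[i,4]>250:
        v,u=np.where(lab==i);P=np.array([toolpt(p,a,b,0) for a,b in zip(u,v) if p["range_z"][b,a]>0])
        W=P@T[:3,:3].T+T[:3,3]
        print("brown",ce[i].round(),st[i].tolist(),W.mean(0).round(4),W.min(0).round(3),W.max(0).round(3))
        if abs(W.mean(0)[2]-.075)<.035 or W.mean(0)[2]<.25:
            from scipy.optimize import least_squares
            for a,b in ((.0205,.0285),):
                f=lambda c:np.sqrt(((W[:,:2]-c[:2])**2).sum(1)/.021**2+((W[:,2]-c[2])/.028)**2)-1
                s=least_squares(f,W.mean(0)-[0,0,.015],loss="soft_l1",f_scale=.05);q=T[:3,:3].T@(s.x-T[:3,3])
                print("egg fit world",s.x.round(4),"tool",q.round(4),s.cost)
E
python3 meas.py over
```

```text
7.3833 [0.4813 0.296  0.157 ] [-3.1416e+00  1.7000e-03  4.3940e-01] 0.04124802304605326 4.344585165381432
red [360.  84.] [330, 40, 73, 71, 701] [0.1204 0.0307 0.1189] [0.107 0.012 0.115] [0.161 0.067 0.123]
red [369.  76.] [356, 60, 30, 25, 168] [0.1293 0.0384 0.1043] [0.126 0.031 0.1  ] [0.14  0.051 0.112]
red [633. 152.] [627, 140, 13, 26, 230] [0.0955 0.332  0.118 ] [0.085 0.32  0.115] [0.106 0.346 0.122]
red [386. 180.] [376, 142, 24, 80, 961] [ 0.0647  0.0299 -0.0226] [ 0.05   0.028 -0.03 ] [ 0.08   0.033 -0.008]
red [244. 181.] [233, 144, 23, 79, 921] [ 0.0645 -0.0314 -0.023 ] [ 0.051 -0.033 -0.03 ] [ 0.08  -0.029 -0.009]
brown [319. 163.] [293, 135, 57, 56, 1195] [0.5411 0.3217 0.0766] [0.513 0.293 0.002] [0.561 0.34  0.089]
egg fit world [0.5406 0.3202 0.0606] tool [0.0641 0.0033 0.0963] 1.6671245608622558
brown [512. 429.] [497, 411, 33, 39, 805] [-0.0368 -0.7689 -0.5708] [-0.115 -0.788 -0.676] [0.523 0.269 0.287]
egg fit world [-0.0427 -0.7792 -0.5794] tool [-0.9304  0.7501  0.7379] 73.67631935561108
```

View pics/over.png

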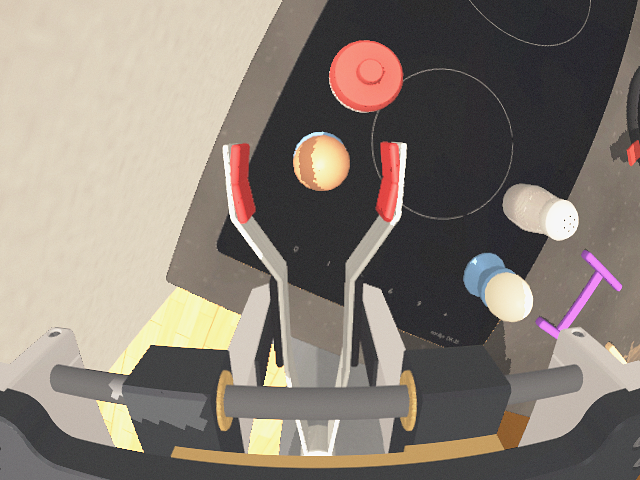

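The brown egg (321,162) sits between the open red jaws (240,182 and 391,182), about 4 mm right of their middle, and the timer (366,75) is clear ahead. I'll shift 4 mm sideways and descend.

jog_arm([
  [[0,0.002,0],0,0.041],
  [[0,0.002,0.008],0,0.041],
  [[0,0,0.015],0,0.041],
  [[0,0,0.015],0,0.041],
  [[0,0,0.015],0,0.041],
  [[0,0,0.015],0,0.041],
  [[0,0,0.015],0,0.041],
  [[0,0,0.015],0,0.041],
  [[0,0,0.01],0,0.041],
  [[0,0,0.005],0,0.041],
  [[0,0,0],0,0.041],
  [[0,0,0],0,0.041],
])

```text
time_s: 8.48
ee_pos: [0.484, 0.2921, 0.0452]
eef_rot: [-3.142, -0.0, 0.436]
force: [-0.4, 0.2, -0.1]
grip_width: 0.0414
grip_force: 4.4
```

```bash
python3 meas.py down
```

```text
8.4833 [0.484  0.2921 0.0452] [-3.1416e+00 -3.0000e-04  4.3630e-01] 0.04142950406859057 4.353553578257561
red [375.  75.] [327, 0, 114, 99, 1292] [0.1114 0.0263 0.0084] [0.105 0.007 0.004] [0.144 0.06  0.015]
red [388.  45.] [370, 15, 46, 41, 424] [ 0.1269  0.0319 -0.0065] [ 0.125  0.026 -0.011] [0.136 0.044 0.   ]
red [386. 181.] [376, 142, 24, 80, 908] [ 0.0645  0.0298 -0.0222] [ 0.051  0.028 -0.03 ] [ 0.08   0.033 -0.008]
red [244. 181.] [233, 144, 23, 79, 875] [ 0.0646 -0.0314 -0.0222] [ 0.051 -0.032 -0.029] [ 0.08  -0.029 -0.009]
brown [338. 172.] [269, 136, 92, 96, 1094] [0.5502 0.3132 0.0713] [0.506 0.288 0.003] [0.562 0.346 0.081]
egg fit world [0.5409 0.3198 0.0597] tool [ 0.0633 -0.0012 -0.0145] 2.4983430055712272
```

jog_arm([
  [[-0.001,0,0.0015],0,0.041],
  [[0,0,0],0,0.038],
  [[0,0,0],0,0.036],
  [[0,0,0],0,0.034],
  [[0,0,0],0,0.032],
  [[0,0,0],0,0.03],
  [[0,0,0],0,0.028],
  [[0,0,0],0,0.026],
  [[0,0,0],0,0.026],
  [[0,0,0],0,0.026],
  [[0,0,0],0,0.026],
  [[0,0,0],0,0.026],
])

```text
time_s: 9.58
ee_pos: [0.4829, 0.2916, 0.0435]
eef_rot: [-3.142, -0.0, 0.437]
force: [-0.2, -0.2, 0.1]
grip_width: 0.0284
grip_force: 30.0
```

jog_arm([
  [[0,0,-0.004],0,0.026],
  [[0,0,-0.008],0,0.026],
  [[0,0,-0.01],0,0.026],
  [[0,0,-0.012],0,0.026],
  [[0,0,-0.012],0,0.026],
  [[0,0,-0.012],0,0.026],
  [[0,0,-0.012],0,0.026],
  [[0,0,-0.012],0,0.026],
  [[0,0,-0.01],0,0.026],
  [[0,0,-0.006],0,0.026],
  [[0,0,-0.002],0,0.026],
  [[0,0,0],0,0.026],
])

```text
time_s: 10.58
ee_pos: [0.483, 0.2916, 0.1438]
eef_rot: [-3.142, -0.0, 0.437]
force: [0.5, 0.4, -2.1]
grip_width: 0.0285
grip_force: 30.0
```

jog_arm([
  [[0,0,0],0,0.026],
  [[0,0,0],0,0.026],
  [[0,0,0],0,0.026],
  [[0,0,0],0,0.026],
  [[0,0,0],0,0.026],
  [[0,0,0],0,0.026],
])

```text
time_s: 11.08
ee_pos: [0.4829, 0.2916, 0.1433]
eef_rot: [3.142, 0.0, 0.437]
force: [0.2, -0.3, -2.8]
grip_width: 0.0285
grip_force: 30.0
```

```bash
python3 meas.py up; python3 -c "
import cv2,numpy as np
a=cv2.imread('pics/up.png');b=cv2.imread('pics/ups.png')
cv2.imwrite('pics/both.png',np.hstack([cv2.resize(a[60:360,150:550],None,fx=1,fy=1),b[60:360,200:600]]))"
```

```text
11.0833 [0.4829 0.2916 0.1433] [3.1416e+00 2.0000e-04 4.3650e-01] 0.028488317963612 29.952898133924464
red [356.  80.] [323, 35, 78, 74, 899] [0.1227 0.0259 0.1049] [0.107 0.007 0.101] [0.161 0.061 0.11 ]
red [370.  71.] [351, 54, 38, 33, 422] [0.1313 0.0402 0.0974] [0.125 0.026 0.087] [0.145 0.051 0.1  ]
red [264. 180.] [255, 141, 20, 81, 853] [ 0.066  -0.0216 -0.0282] [ 0.051 -0.024 -0.03 ] [ 0.08  -0.02  -0.013]
red [364. 179.] [355, 140, 18, 80, 767] [ 0.0663  0.0195 -0.0283] [ 0.051  0.018 -0.03 ] [ 0.081  0.022 -0.014]
red [637. 154.] [633, 142, 7, 24, 126] [0.0942 0.3204 0.1027] [0.085 0.315 0.101] [0.103 0.327 0.106]
brown [325. 175.] [266, 134, 96, 96, 3011] [0.5459 0.3177 0.1734] [0.48  0.272 0.003] [0.564 0.354 0.186]
egg fit world [0.5409 0.3197 0.16  ] tool [ 0.0644 -0.001  -0.0167] 12.49074471038359
brown [498. 432.] [474, 410, 54, 44, 1470] [-0.0974 -0.7685 -0.6304] [-0.224 -0.788 -0.792] [0.523 0.27  0.273]
egg fit world [-0.1033 -0.7789 -0.6386] tool [-0.9837  0.7222  0.7821] 223.13412076455535
```

View pics/both.png

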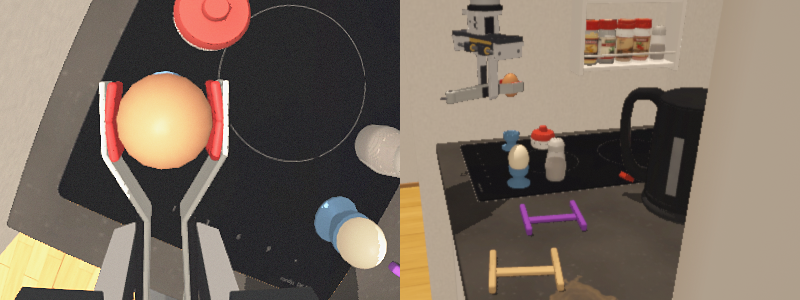

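The brown egg is held in the jaws at z≈0.16, clear of its cup. The cup still stands at (510,140) in the right half of the picture, and the cream egg and the timer haven't moved.

```bash
python3 -c "
from station import *
print(hand_in())"
```

```text
the job is handed in; nothing more can be done
None
```

The job is handed in, with the brown (hot) egg held firmly in the tongs about 10 cm up (centre at about 160 mm) and the cream egg, both cups and the timer still standing; the hand-in returned no verdict.

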